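# Sweep the loose ear cups into the sweep pan

## Task

Sweep the three small silver ear cups that lie loose on the bench before the pan into the grey sweep pan through its open side, so that all three end up lying on the pan's floor, fully inside past its open edge. Push them gently along the surface with the fingertips, never picking one up or lifting it over a wall, and leave the hand punches, the eye loupe and everything else standing where they are.

Things in the scene. Friction and masses are not known exactly. Their poses are not given: they have to be found in the camera images.
- sweep_pan: Low plain grey sheet-metal tray, 180 mm wide (y), 120 deep (x), fixed. Origin: footprint centre at bench level; x runs from the open side (x = -60 mm) to the back wall (inner face +57), z up. Three walls 3 mm thick, rim top 27 mm high; inside y -87 to +87 mm. Its floor is a thin sheet level with the bench: no step or lip at the open side; the side walls begin 10 mm inside the open edge. The open side faces the robot (world -x) within 15 degrees.
- pan_mouth (a point): Middle of the sweep pan's open edge (pan x = -60 mm, y = 0), at bench level; same axes as the pan.
- cup_1: Ear cup 1 of three identical ones: a small pale silver oval cup (almost white) with a domed top and a thin flange round its middle, 25 x 20 mm, 11 mm high, about 14 g, loose and lying flat on the bench in any yaw, slides easily. Origin: centre of its underside; y along its 25 mm length, z up.
- cup_2: Ear cup 2 of three identical ones: a small pale silver oval cup (almost white) with a domed top and a thin flange round its middle, 25 x 20 mm, 11 mm high, about 14 g, loose and lying flat on the bench in any yaw, slides easily. Origin: centre of its underside; y along its 25 mm length, z up.
- cup_3: Ear cup 3 of three identical ones: a small pale silver oval cup (almost white) with a domed top and a thin flange round its middle, 25 x 20 mm, 11 mm high, about 14 g, loose and lying flat on the bench in any yaw, slides easily. Origin: centre of its underside; y along its 25 mm length, z up.
- punch_a: Hand punch with a black rubber sleeve, upright cylinder 20 mm in diameter, 60 mm high, 60 g, loose, tips easily; stands on the robot's side of the ear cups or to the right of them. Leave it alone. Origin: centre of its underside.
- punch_b: Second, identical hand punch, loose, to the right of the ear cups and the pan's mouth. Leave it alone. Origin: centre of its underside.
- eyepiece: Black eye loupe, a round cup 41 mm in diameter, 30 mm high, loose, standing on the robot's side of the ear cups or to the right of them. Leave it alone. Origin: centre of its underside.
- jar: White jar with a screw cap, 41 mm in diameter, 100 mm high, loose, beyond the pan, towards the wall. Leave it alone. Origin: centre of its underside.
- clamp: Wooden ring clamp lying flat, 26 x 130 mm (long along its y), 24 mm high, loose, to the right of the pan. Leave it alone. Origin: centre of its underside.

How it is judged:
By the outcome, as a careful person would: the job done as asked, in the order asked, and still so for the second after the job is handed in, with the robot touching nothing.
It also fails if it takes over 67 s, if anything falls off the work surface, if the arm or the gripper's body presses on something with over 40 N, if the wrist force passes 120 N, or if a joint passes its speed limit or range.

## Robot

A 6-joint arm with a two-finger parallel gripper is mounted at the origin on a cart in front of the work surface, level with it; the furniture and walls round the work are solid. World frame = base frame: x ahead of the robot, y to its left, z up, the work surface at z = 0. Lengths are in m, angles in degrees, forces in N, time in s.
With the tool pointing down it reaches from about 0.35 to 0.975 m from the base axis. Payload 17.4 kg.
Tool frame: the origin (TCP) lies midway between the tips of the shut fingers; the grasp point (between the pads) lies 19 mm behind it; z points along the fingers, y is the direction in which the jaws open and shut (so a half turn about z gives the same grasp; the last joint's range is limited). The gripper opens to 85 mm and grips with 20 to 120 N. Pads are 22 mm wide; open, the fingers measure 114 mm over their backs; the gripper's body (76 mm by 85 mm) begins 54 mm behind the grasp point. The pads swing forward as they close: fully open they stand 13 mm farther back than shut.
Start: joints at [69.511, 6.646, 82.598, -0, 90.757, -2.166], TCP at [0.212, 0.641, 0.231] pointing down, gripper open.
Joint ranges: [-162.19, 162.19], [-47.58, 125.68], [4.15, 143.07], [-65.23, 245.23], [0.69, 171.88], [-170.13, 170.13]. Speed limits (degrees/s): [108.29, 108.29, 127.2, 180, 180, 180].

## Interface

Orientations are given as a 3x3 rotation matrix whose columns are the frame's x, y, z axes.
In Python, from station import env gives the robot as it stands. The module is installed in compiled form; this text tells all that it offers.
- The arm moves only by the tool play_rows, never from a script. Its argument "moves" is a list that holds one entry, the list of rows, each a list of 5 numbers: the shift along the tool's x, y, z in cm, then the turn about the tool's z in degrees, then the finger opening in cm, from 0 to 8.54. A call has 1 to 20 rows; each row is the pose to reach, as a shift and turn from the pose commanded when the call began, along the tool's axes at that moment; what a row does not reach only later rows make up. A row lasts 1/8 s, in which the tool goes at most 62.5 mm and 10.7 degrees, less where a joint would pass 70% of its speed; a pose out of reach is approached as far as the arm can. A call with a gripper value outside its range is refused whole. The fingers move at their own pace and stop on an object; the grip force is fixed at half the most. Time passes only in rows, so rows that repeat a pose let the fingers close. It gives the time, the measured TCP pose, the force and the opening at its end, in the units of the state.
- env.get_obs(): the state, without advancing time (a new reading comes with each control period).
- env.snapshot(name): name is "scene" or "top" or "wrist"; returns (picture, depth): 420x560x3 uint8, red, green, blue; 420x560 float32, m along the optical axis (not along the pixel's ray), 0 where there is no reading.
- env.camera_info(name): a dict with "intrinsics" (3x3 intrinsics, pixels), "camera_from_world" (4x4, takes a point from world to camera coordinates). Camera axes: x right, y up, looking along -z (the intrinsics and any distortion apply to the point x, -y, -z); pixel columns grow to the right and rows downward; lengths in m; the calibration is good to about 2 mm. A picture is of the moment at which its call begins: read the wrist's pose just before it. camera_info takes no time and is no camera call; for the wrist camera it gives the pose at the moment of the call.
- env.sign_off(): hands the job in, once; it reports no verdict.
The state is a dict: "clock": time; "qpos": joint angles; "qvel": joint speeds; "joint_torque": joint torques, N m; "eef_pos": TCP position; "eef_rot": TCP orientation; "force": force on the tool from outside, world axes, zero at the start; "ft_torque": the same for the moment, N m; "finger_gap": finger opening in m.
Only numpy, scipy, OpenCV 4.12 (cv2) and the standard library are available. Lean on these libraries where they do the work, as an engineer would, in place of code of your own. Each camera call takes 0.05 s, during which the arm holds its last target.

## Working session

There is one attempt and no reset: what is moved stays moved. The work goes in short steps, Python scripts to look and compute and a tool call to move; the robot and the scene stay as the last step left them, time stands still between calls to the robot, and variables do not carry over. Pictures are saved under pics/ and viewed, and the job is handed in when it is done.

Besides the shell and the picture viewer there is one more tool, called after "Emit:" in YAML: its name, and indented under it one key for each argument. play_rows: Moves the arm, as the interface text tells. Its arguments: {"type":"object","properties":{"moves":{"type":"array"}},"required":["moves"]}

```bash
mkdir -p pics
cat > h.py <<'E'
import numpy as np, cv2
from station import env
def cam(name):
    i=env.camera_info(name); return np.array(i["intrinsics"]),np.array(i["camera_from_world"])
def ray(K,T,u,v,z):
    d=np.array([(u-K[0,2])/K[0,0],-(v-K[1,2])/K[1,1],-1.0])
    R=T[:3,:3];t=T[:3,3];c=-R.T@t;w=R.T@d
    return c+w*(z-c[2])/w[2]
def proj(K,T,p):
    q=T[:3,:3]@np.array(p)+T[:3,3]
    return K[0,0]*q[0]/-q[2]+K[0,2],K[1,1]*-q[1]/-q[2]+K[1,2]
E
python3 - <<'E'
from h import *
for n in ["scene","top"]:
    K,T=cam(n);p,d=env.snapshot(n);cv2.imwrite(f"pics/{n}0.png",p[...,::-1]);np.save(n+"0.npy",p);np.save(n+"0d.npy",d)
    print(n,K.tolist(),T.round(4).tolist(),env.camera_info(n).keys())
o=env.get_obs();print(o["clock"],o["eef_pos"],o["eef_rot"],o["force"])
E
```

```text
scene [[512.1715962502452, 0.0, 287.6086603238184], [0.0, 512.1715962502452, 213.4653304870028], [0.0, 0.0, 1.0]] [[0.5379, -0.8429, 0.012, -0.3438], [0.6396, 0.4173, 0.6455, -0.3871], [-0.5492, -0.3396, 0.7636, -0.8118], [0.0, 0.0, 0.0, 1.0]] dict_keys(['intrinsics', 'camera_from_world'])
top [[480.3935662808143, 0.0, 282.59811615240466], [0.0, 480.3935662808143, 206.4789338114131], [0.0, 0.0, 1.0]] [[0.0225, -0.9997, 0.0087, -0.0677], [0.9908, 0.0235, 0.1333, -0.5783], [-0.1334, 0.0056, 0.991, -0.8369], [0.0, 0.0, 0.0, 1.0]] dict_keys(['intrinsics', 'camera_from_world'])
0.1 [0.21215517 0.6405983  0.23061423] [[-9.49293506e-01  3.14391014e-01 -3.61476428e-04]
 [ 3.14391221e-01  9.49292960e-01 -1.01826641e-03]
 [ 2.30132185e-05 -1.08027871e-03 -9.99999416e-01]] [-0.61790263  0.59677007 -0.35929658]
```

View pics/top0.png

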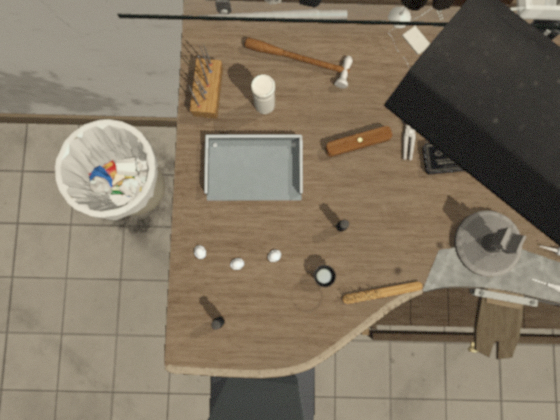

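View pics/scene0.png

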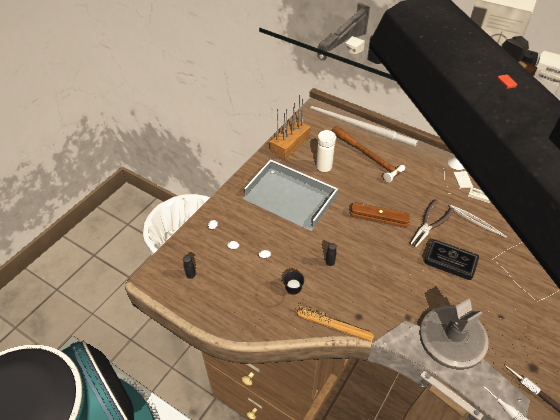

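The top view shows the pan at (253,167), its mouth along row ~200. The cups are at (200,252), (237,264) and (275,256), the punches at (217,323) and (342,226), and the loupe at (325,276).

Run:
```python
from h import *
K,T=cam("top");p=np.load("top0.npy");d=np.load("top0d.npy")
hsv=cv2.cvtColor(p,cv2.COLOR_RGB2HSV)
m=((hsv[...,2]>150)&(hsv[...,1]<50)).astype(np.uint8)
m[:230]=0;m[300:]=0;m[:,:175]=0;m[:,300:]=0
n,l,s,c=cv2.connectedComponentsWithStats(m)
for i in range(1,n):
    if s[i,4]>15:
        ct=cv2.findContours((l==i).astype(np.uint8),0,1)[0][0]
        print("cup",s[i],c[i].round(1),ray(K,T,*c[i],0.006).round(4), cv2.minAreaRect(ct))
for nm,u,v,z in [("panFL",206,200,0),("panFR",301,200,0),("panBL",206,136,.027),("panBR",301,136,.027),("punchA",217,323,.06),("punchA0",216,326,.0),("punchB",342,226,.06),("loupe",325,276,.03),("edgeleft",170,300,0),("box",400,100,.3),("clamp",327,150,.024),("clampR",391,130,.024)]:
    print(nm,ray(K,T,u,v,z).round(3))
D=d[d>0];print(d[120,470],d[250,250],d[250,490])
K2,T2=cam("top");c=-T2[:3,:3].T@T2[:3,3];print(c)
# point from depth for lamp
def pt(u,v):
    q=np.array([(u-K[0,2])/K[0,0],-(v-K[1,2])/K[1,1],-1])*d[v,u];return (T[:3,:3].T@(q-T[:3,3])).round(3)
for u,v in [(395,100),(470,10),(470,120),(550,230),(20,17),(300,20)]:print((u,v),pt(u,v))
crop=cv2.resize(p[120:350,160:380],None,fx=3.5/1.4,fy=2.5,interpolation=cv2.INTER_CUBIC);cv2.imwrite("pics/crop0.png",crop[...,::-1])
```

```text
cup [194 245  13  14 126] [200.2 252. ] [0.4947 0.0973 0.006 ] ((200.50003051757812, 252.00003051757812), (12.020814895629883, 12.020814895629883), 45.0)
cup [268 250  14  12 121] [274.7 255.8] [ 0.491  -0.0419  0.006 ] ((274.5999755859375, 255.8000030517578), (10.75174331665039, 13.281564712524414), 71.56504821777344)
cup [230 258  15  12 127] [237.2 264. ] [0.4741 0.0275 0.006 ] ((237.2307586669922, 264.34613037109375), (10.261953353881836, 13.867505073547363), 56.3099365234375)
panFL [0.594 0.092 0.   ]
panFR [ 0.598 -0.089  0.   ]
panBL [0.712 0.093 0.027]
panBR [ 0.716 -0.086  0.027]
punchA [0.372 0.054 0.06 ]
punchA0 [0.36  0.063 0.   ]
punchB [ 0.544 -0.16   0.06 ]
loupe [ 0.456 -0.134  0.03 ]
edgeleft [0.405 0.15  0.   ]
box [ 0.69  -0.204  0.3  ]
clamp [ 0.691 -0.136  0.024]
clampR [ 0.733 -0.257  0.024]
0.413127 0.90138394 0.8662388
[ 0.46281616 -0.04937797  0.90706649]
(395, 100) [ 0.624 -0.155  0.475]
(470, 10) [ 0.69  -0.209  0.52 ]
(470, 120) [ 0.595 -0.211  0.509]
(550, 230) [ 0.506 -0.298  0.469]
(20, 17) [ 1.019  0.548 -0.117]
(300, 20) [ 0.801 -0.071  0.296]
```

View pics/crop0.png

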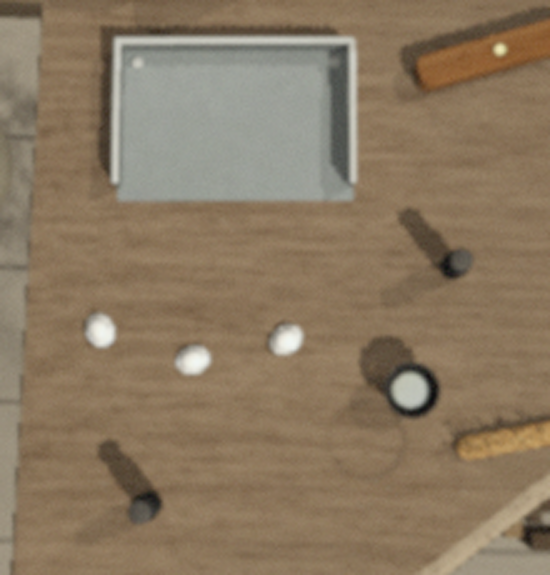

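Cups (x, y): C1 (0.495, 0.097), C2 (0.474, 0.028), C3 (0.491, −0.042). The pan mouth is at x≈0.596, and the pan is nearly aligned with world x. I'll push each cup with the fingers about 12 mm apart so it nests between them. First I'll move above the spot behind C3.

Emit:
play_rows:
  moves:
    - [[-44.8,-57.1,0,-18.3,1.2],[-44.8,-57.1,0,-18.3,1.2],[-44.8,-57.1,0,-18.3,1.2],[-44.8,-57.1,0,-18.3,1.2],[-44.8,-57.1,0,-18.3,1.2],[-44.8,-57.1,0,-18.3,1.2],[-44.8,-57.1,0,-18.3,1.2],[-44.8,-57.1,0,-18.3,1.2],[-44.8,-57.1,0,-18.3,1.2],[-44.8,-57.1,0,-18.3,1.2],[-44.8,-57.1,0,-18.3,1.2],[-44.8,-57.1,0,-18.3,1.2],[-44.8,-57.1,0,-18.3,1.2],[-44.8,-57.1,0,-18.3,1.2],[-44.8,-57.1,0,-18.3,1.2],[-44.8,-57.1,0,-18.3,1.2],[-44.8,-57.1,0,-18.3,1.2],[-44.8,-57.1,0,-18.3,1.2]]

```text
clock: 2.35
eef_pos: [0.458, -0.0419, 0.2314]
eef_rot: [[-1.0, 0.0, 0.0], [0.0, 1.0, -0.0], [-0.0, -0.0, -1.0]]
force: [-0.1, -0.1, -0.4]
finger_gap: 0.0119
```

Run:
```python
from h import *
K,T=cam("wrist");p,d=env.snapshot("wrist");cv2.imwrite("pics/w1.png",p[...,::-1])
hsv=cv2.cvtColor(p,cv2.COLOR_RGB2HSV)
m=((hsv[...,2]>165)&(hsv[...,1]<45)).astype(np.uint8)
n,l,s,c=cv2.connectedComponentsWithStats(m)
for i in range(1,n):
    if 60<s[i,4]<6000: print(s[i],ray(K,T,*c[i],0.006).round(4))
print((-T[:3,:3].T@T[:3,3]).round(3))
```

```text
[196 169  20  18 268] [ 0.4594 -0.1315  0.006 ]
[325 183  19  16 217] [0.4754 0.03   0.006 ]
[ 420  187   66   89 3563] [0.5354 0.1914 0.006 ]
[272 195  17  17 201] [ 0.4923 -0.0386  0.006 ]
[380 197  16  18 214] [0.4956 0.0997 0.006 ]
[262 355  35   4  79] [ 0.7366 -0.038   0.006 ]
[ 0.382 -0.041  0.374]
```

View pics/w1.png

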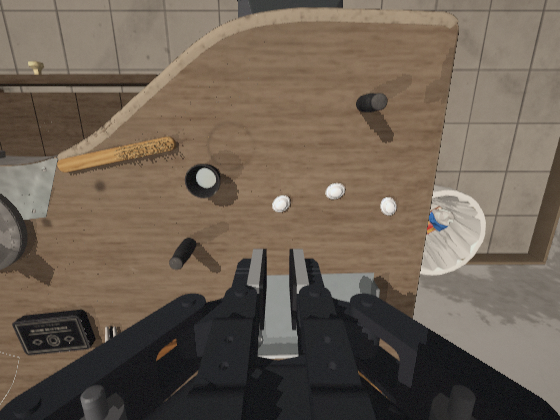

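The wrist view shows the cups at (281,204), (335,191) and (389,206), which agrees with the top view within 3 mm. I'll descend behind C3.

Emit:
play_rows:
  moves:
    - [[0,0.2,5,0,1.2],[0,0.2,10,0,1.2],[0,0.2,15,0,1.2],[0,0.2,18,0,1.2],[0,0.2,20,0,1.2],[0,0.2,21.5,0,1.2],[0,0.2,22.3,0,1.2],[0,0.2,22.8,0,1.2],[0,0.2,22.8,0,1.2]]

```text
clock: 3.52
eef_pos: [0.4581, -0.0402, 0.0035]
eef_rot: [[-1.0, 0.0, 0.0], [0.0, 1.0, -0.0], [-0.0, -0.0, -1.0]]
force: [0.2, -0.1, 0.3]
finger_gap: 0.0121
```

Emit:
play_rows:
  moves:
    - [[-0.6,0,0,0,1.2],[-1.2,0,0,0,1.2],[-1.8,0,0,0,1.2],[-2.4,-0.1,0,0,1.2],[-3.0,-0.1,0,0,1.2],[-3.7,-0.1,0,0,1.2],[-4.4,-0.2,0,0,1.2],[-5.1,-0.2,0,0,1.2],[-5.8,-0.2,0,0,1.2],[-6.5,-0.3,0,0,1.2],[-7.1,-0.3,0,0,1.2],[-7.6,-0.3,0,0,1.2],[-8.0,-0.3,0,0,1.2],[-8.0,-0.3,0,0,1.2]]

```text
clock: 5.28
eef_pos: [0.5381, -0.0431, 0.0032]
eef_rot: [[-1.0, 0.0, -0.0], [0.0, 1.0, -0.0], [0.0, -0.0, -1.0]]
force: [-0.9, 0.7, -0.6]
finger_gap: 0.0118
```

```bash
cat > look.py <<'E'
import sys
from h import *
tag=sys.argv[1]
out=[]
for n in ["top","wrist"]:
    K,T=cam(n);p,d=env.snapshot(n)
    hsv=cv2.cvtColor(p,cv2.COLOR_RGB2HSV)
    if n=="top":
        m=((hsv[...,2]>165)&(hsv[...,1]<45)).astype(np.uint8);m[:140]=0;m[300:]=0;m[:,:175]=0;m[:,310:]=0
        k,l,s,c=cv2.connectedComponentsWithStats(m)
        for i in range(1,k):
            if s[i,4]>25: print(n,s[i],ray(K,T,*c[i],0.006).round(4))
        p=cv2.resize(p[110:350,160:380],None,fx=2,fy=2)
    out.append(cv2.resize(p,None,fx=480/p.shape[0],fy=480/p.shape[0]) if n=="top" else cv2.resize(p[:,100:460],(360,420)))
h=480
out[1]=cv2.copyMakeBorder(out[1],0,60,0,0,cv2.BORDER_CONSTANT)
o=np.hstack(out);print(o.shape);cv2.imwrite(f"pics/{tag}.png",o[...,::-1])
E
python3 look.py l1
```

```text
top [300 140   3  39 115] [ 0.6775 -0.0877  0.006 ]
top [ 244  146   45   29 1063] [ 0.676  -0.0237  0.006 ]
top [194 246  12  13 117] [0.4942 0.0974 0.006 ]
top [232 259  12  11 101] [0.4734 0.0268 0.006 ]
(480, 800, 3)
```

View pics/l1.png

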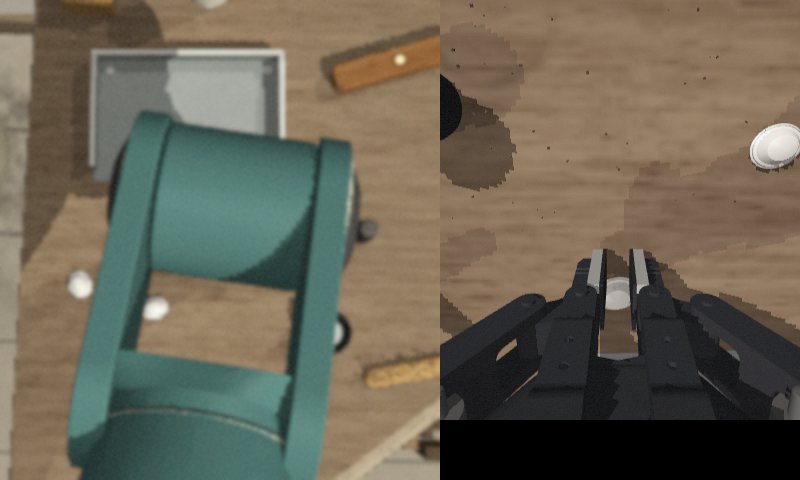

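The top view is blocked by the arm. The wrist view shows the cup centred ahead of the finger gap at (618,292), so I'll continue into the pan.

Emit:
play_rows:
  moves:
    - [[-0.5,0,0,0,1.2],[-1.1,0,0,0,1.2],[-1.8,0,0,0,1.2],[-2.5,-0.1,0,0,1.2],[-3.2,-0.1,0,0,1.2],[-3.9,-0.1,0,0,1.2],[-4.6,-0.2,0,0,1.2],[-5.3,-0.2,0,0,1.2],[-6.0,-0.2,0,0,1.2],[-6.7,-0.3,0,0,1.2],[-7.4,-0.3,0,0,1.2],[-8.1,-0.3,0,0,1.2],[-8.8,-0.4,0,0,1.2],[-9.4,-0.4,0,0,1.2],[-9.9,-0.4,0,0,1.2],[-10.2,-0.4,0,0,1.2],[-10.4,-0.4,0,0,1.2],[-10.4,-0.4,0,0,1.2]]

```text
clock: 7.62
eef_pos: [0.642, -0.0472, 0.0033]
eef_rot: [[-1.0, 0.0, -0.0], [0.0, 1.0, 0.0], [0.0, 0.0, -1.0]]
force: [-0.1, -0.4, 0.5]
finger_gap: 0.0117
```

```bash
python3 look.py l2
```

```text
top [205 157  11  36 196] [0.6484 0.0878 0.006 ]
top [242 173  18  10  84] [0.637  0.0129 0.006 ]
top [300 180   3  14  40] [ 0.6239 -0.0887  0.006 ]
top [278 185  12  14 119] [ 0.6124 -0.0557  0.006 ]
top [293 196   8   4  27] [ 0.6015 -0.0813  0.006 ]
top [194 246  12  13 112] [0.4937 0.0977 0.006 ]
(480, 800, 3)
```

View pics/l2.png

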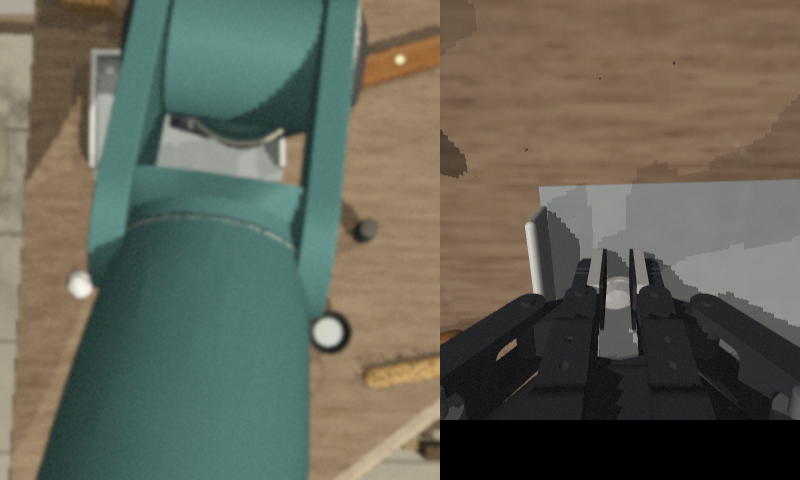

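Cup 3 is inside the pan, still in the finger gap at (618,292). I'll back off, lift, and go behind cup 2.

Emit:
play_rows:
  moves:
    - [[0.5,0,0,0,1.2],[1.2,0,0,0,1.2],[1.5,0,-3,0,1.2],[1.5,0,-8,0,1.2],[5,2,-10,2,1.2],[10,4,-10,5,1.2],[15,6,-10,8,1.2],[19,8.1,-10,8,1.2],[20,8.1,-10,8,1.2],[20,8.1,-10,8,1.2],[20,8.1,-6,8,1.2],[20,8.1,-3,8,1.2],[20,8.1,-1.2,8,1.2],[20,8.1,-0.4,8,1.2],[20,8.1,0,8,1.2],[20,8.1,0,8,1.2]]

```text
clock: 9.72
eef_pos: [0.4424, 0.0339, 0.0038]
eef_rot: [[-0.99, 0.14, 0.001], [0.14, 0.99, 0.0], [-0.001, 0.0, -1.0]]
force: [-0.3, -1.7, 0.6]
finger_gap: 0.012
```

```bash
python3 look.py l3
```

```text
top [205 140   4  50 141] [0.6608 0.0934 0.006 ]
top [300 140   3  53 159] [ 0.6631 -0.088   0.006 ]
top [ 210  143   79   56 2015] [0.6623 0.0075 0.006 ]
top [210 176   9  11  36] [0.6303 0.0791 0.006 ]
top [266 262   3  38  92] [ 0.4398 -0.0292  0.006 ]
(480, 800, 3)
```

View pics/l3.png

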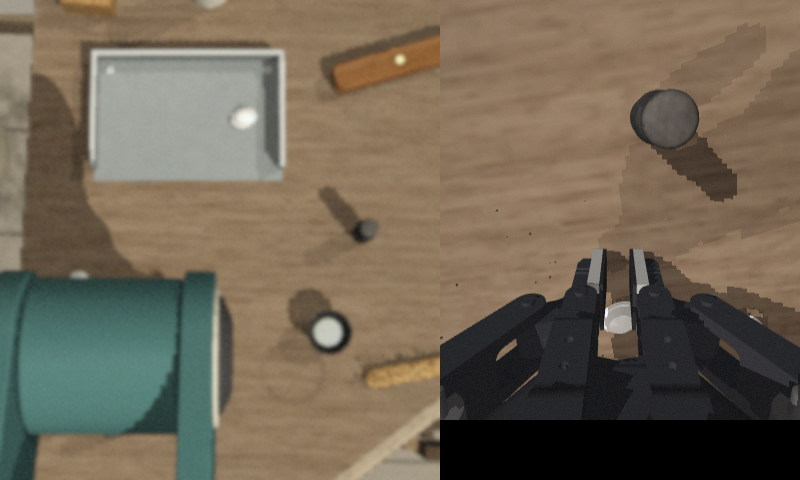

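Cup 3 lies in the pan at crop (243,117). Cup 2 is lined up ahead of the finger gap at (618,318), so I'll push it straight along the tool's −x.

Emit:
play_rows:
  moves:
    - [[-0.6,0,0,0,1.2],[-1.2,0,0,0,1.2],[-1.8,0,0,0,1.2],[-2.5,0,0,0,1.2],[-3.2,0,0,0,1.2],[-3.9,0,0,0,1.2],[-4.6,0,0,0,1.2],[-5.3,0,0,0,1.2],[-6.0,0,0,0,1.2],[-6.7,0,0,0,1.2],[-7.4,0,0,0,1.2],[-8.1,0,0,0,1.2],[-8.8,0,0,0,1.2],[-9.5,0,0,0,1.2],[-10.1,0,0,0,1.2],[-10.5,0,0,0,1.2],[-10.7,0,0,0,1.2]]

```text
clock: 11.95
eef_pos: [0.5481, 0.0189, 0.0033]
eef_rot: [[-0.99, 0.14, -0.0], [0.14, 0.99, -0.0], [0.0, -0.0, -1.0]]
force: [-0.5, -0.4, 0.4]
finger_gap: 0.0123
```

```bash
python3 look.py l4
```

```text
top [300 140   3  53 159] [ 0.6631 -0.088   0.006 ]
top [ 213  143   77   97 1605] [ 0.6696 -0.      0.006 ]
top [194 246  12  13 112] [0.4939 0.0974 0.006 ]
(480, 800, 3)
```

View pics/l4.png

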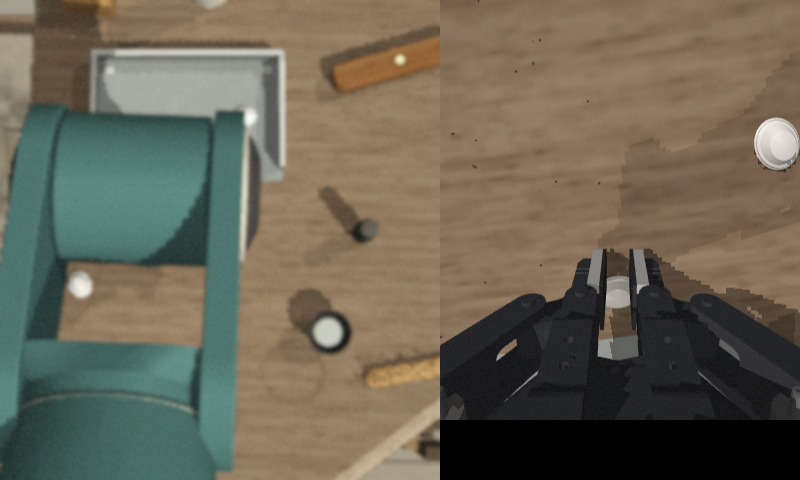

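Cup 2 is still nested in the gap, so I'll continue.

Emit:
play_rows:
  moves:
    - [[-0.5,0,0,0,1.2],[-1.1,0,0,0,1.2],[-1.8,0,0,0,1.2],[-2.5,0,0,0,1.2],[-3.2,0,0,0,1.2],[-3.9,0,0,0,1.2],[-4.6,0,0,0,1.2],[-5.3,0,0,0,1.2],[-6.0,0,0,0,1.2],[-6.7,0,0,0,1.2],[-7.4,0,0,0,1.2],[-8.1,0,0,0,1.2],[-8.8,0,0,0,1.2],[-9.5,0,0,0,1.2],[-10.1,0,0,0,1.2],[-10.5,0,0,0,1.2],[-10.7,0,0,0,1.2],[-10.7,0,0,0,1.2]]

```text
clock: 14.3
eef_pos: [0.654, 0.004, 0.0033]
eef_rot: [[-0.99, 0.14, 0.0], [0.14, 0.99, 0.0], [-0.0, 0.0, -1.0]]
force: [-0.4, -0.2, -0.0]
finger_gap: 0.012
```

```bash
python3 look.py l5
```

```text
top [300 146   3  48 139] [ 0.656  -0.0881  0.006 ]
top [210 161  23  14 181] [0.6549 0.0695 0.006 ]
top [252 175  23  15 230] [ 0.6305 -0.0197  0.006 ]
(480, 800, 3)
```

View pics/l5.png

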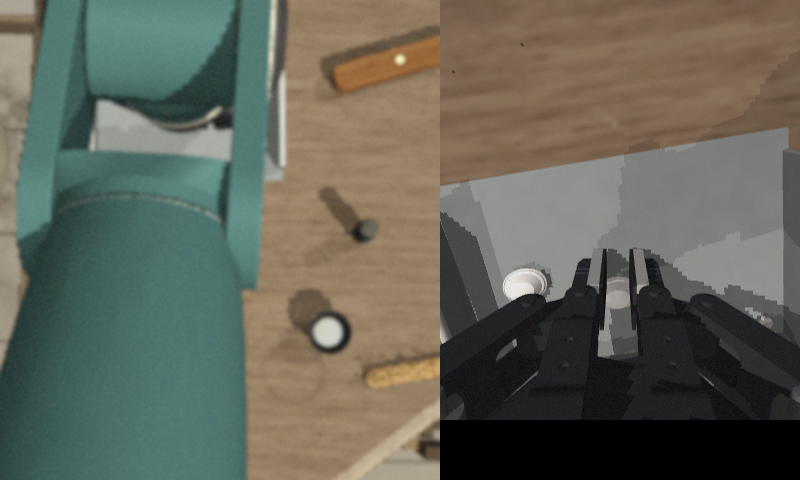

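Cup 2 is in at the gap, with cup 3 beside it and untouched at (525,287). Next is cup 1, pushed at about 21° to the right.

Emit:
play_rows:
  moves:
    - [[0.5,0,0,0,1.2],[1.2,0,0,0,1.2],[1.5,0,-3,0,1.2],[1.5,0,-8,0,1.2],[5,2,-10,3,1.2],[10,4,-10,8,1.2],[15,6,-10,13,1.2],[19,7.9,-10,13,1.2],[20.3,7.9,-10,13,1.2],[20.3,7.9,-10,13,1.2],[20.3,7.9,-6,13,1.2],[20.3,7.9,-3,13,1.2],[20.3,7.9,-1.2,13,1.2],[20.3,7.9,-0.4,13,1.2],[20.3,7.9,0,13,1.2],[20.3,7.9,0,13,1.2]]

```text
clock: 16.4
eef_pos: [0.4643, 0.1106, 0.0038]
eef_rot: [[-0.933, 0.359, 0.001], [0.359, 0.933, 0.0], [-0.001, 0.0, -1.0]]
force: [-0.3, 0.4, 0.4]
finger_gap: 0.0118
```

```bash
python3 look.py l6
```

```text
top [205 140   4  53 152] [0.6577 0.0933 0.006 ]
top [300 140   3  53 159] [ 0.6631 -0.088   0.006 ]
top [ 210  143   79   56 2265] [0.6602 0.0073 0.006 ]
top [221 183   8  10  27] [0.6166 0.0566 0.006 ]
top [200 227  13  68 198] [0.4722 0.0893 0.006 ]
(480, 800, 3)
```

View pics/l6.png

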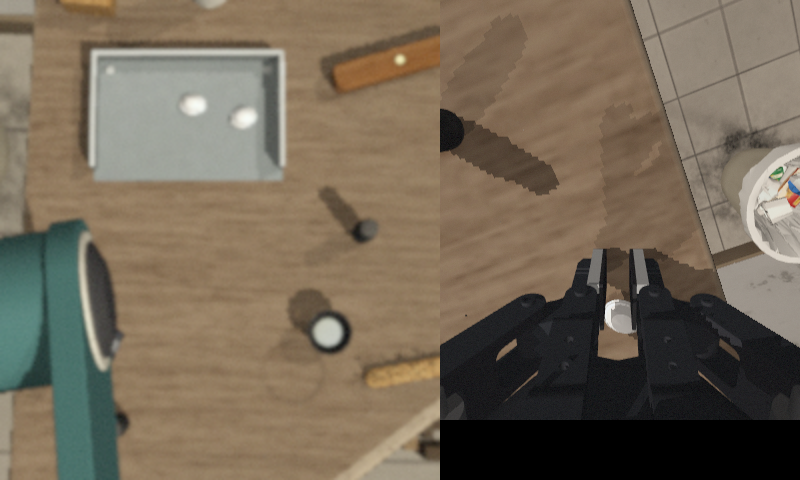

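Cups 2 and 3 are in the pan, at crop (193,104) and (243,117). Cup 1 is lined up ahead of the gap, so I'll push.

Emit:
play_rows:
  moves:
    - [[-0.6,0,0,0,1.2],[-1.2,0,0,0,1.2],[-1.8,0,0,0,1.2],[-2.5,0,0,0,1.2],[-3.2,0,0,0,1.2],[-3.9,0,0,0,1.2],[-4.6,0,0,0,1.2],[-5.3,0,0,0,1.2],[-6.0,0,0,0,1.2],[-6.7,0,0,0,1.2],[-7.4,0,0,0,1.2],[-8.0,0,0,0,1.2],[-8.5,0,0,0,1.2],[-8.7,0,0,0,1.2]]

```text
clock: 18.25
eef_pos: [0.5454, 0.0793, 0.0033]
eef_rot: [[-0.933, 0.359, -0.0], [0.359, 0.933, -0.0], [0.0, -0.0, -1.0]]
force: [-0.1, -0.2, 0.2]
finger_gap: 0.0118
```

```bash
python3 look.py l7
```

```text
top [205 140   4  26  77] [0.6851 0.0942 0.006 ]
top [300 140   3  53 159] [ 0.6631 -0.088   0.006 ]
top [ 210  143   80   92 3125] [ 0.6512 -0.0016  0.006 ]
(480, 800, 3)
```

View pics/l7.png

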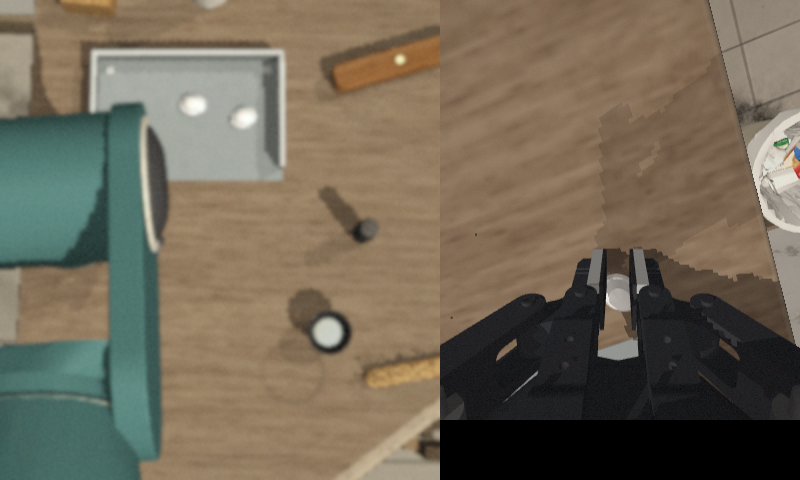

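Cup 1 is nested and the path clears the left wall end by about 10 mm. I'll finish the push.

Emit:
play_rows:
  moves:
    - [[-0.5,0,0,0,1.2],[-1.1,0,0,0,1.2],[-1.8,0,0,0,1.2],[-2.5,0,0,0,1.2],[-3.2,0,0,0,1.2],[-3.9,0,0,0,1.2],[-4.5,0,0,0,1.2],[-5.1,0,0,0,1.2],[-5.7,0,0,0,1.2],[-6.3,0,0,0,1.2],[-6.9,0,0,0,1.2],[-7.5,0,0,0,1.2],[-8.0,0,0,0,1.2],[-8.4,0,0,0,1.2],[-8.6,0,0,0,1.2],[-8.6,0,0,0,1.2]]

```text
clock: 20.35
eef_pos: [0.6255, 0.0485, 0.0033]
eef_rot: [[-0.933, 0.359, -0.0], [0.359, 0.933, 0.0], [0.0, 0.0, -1.0]]
force: [-0.0, -0.5, 0.0]
finger_gap: 0.0122
```

```bash
python3 look.py l8
```

```text
top [ 258  140   32   60 1296] [ 0.648  -0.0387  0.006 ]
top [300 140   3  54 160] [ 0.6628 -0.088   0.006 ]
top [230 192  10   8  48] [0.6022 0.0357 0.006 ]
(480, 800, 3)
```

View pics/l8.png

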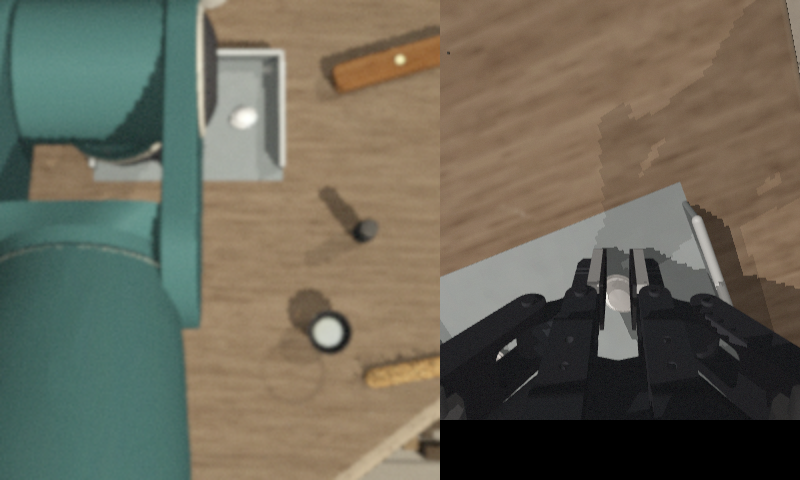

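Cup 1 is in. I'll back off, lift and move clear to the robot's left for a final look.

Emit:
play_rows:
  moves:
    - [[0.5,0,0,0,1.2],[1.2,0,0,0,1.2],[1.5,0,-3,0,1.2],[1.5,0,-8,0,1.2],[3,3,-13,0,1.2],[5,8,-17,0,1.2],[8,13,-20,0,1.2],[10,18,-20,0,1.2],[12,23,-20,0,1.2],[14,28,-20,0,1.2],[16,33,-20,0,1.2],[17,36,-20,0,1.2],[17,36,-20,0,1.2],[17,36,-20,0,1.2]]

```text
clock: 22.2
eef_pos: [0.5956, 0.4451, 0.2032]
eef_rot: [[-0.933, 0.359, -0.0], [0.359, 0.933, -0.0], [0.0, -0.0, -1.0]]
force: [-0.6, -0.4, 0.2]
finger_gap: 0.012
```

```bash
python3 look.py l9
python3 - <<'E'
from h import *
K,T=cam("top");p,d=env.snapshot("top");g=p.astype(float);q=np.load("top0.npy").astype(float)
df=(np.abs(g-q).max(2)>60)
print("loupe/punch diff px", df[205:240,325:360].sum(), df[260:295,305:345].sum(), df[310:335,205:230].sum())
E
```

```text
top [205 140   4  53 141] [0.6554 0.0933 0.006 ]
top [300 140   3  53 159] [ 0.6631 -0.088   0.006 ]
top [250 157  14  11 125] [ 0.6684 -0.0033  0.006 ]
top [275 163  14  12 122] [ 0.6569 -0.0518  0.006 ]
top [229 170  12  14 127] [0.6399 0.0386 0.006 ]
(480, 800, 3)
loupe/punch diff px 0 0 0
```

View pics/l9.png

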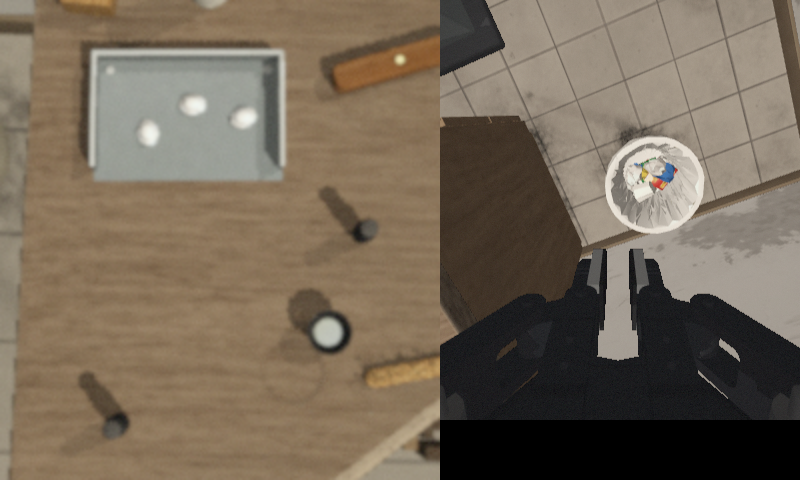

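All three cups lie in the pan, at crop (148,132), (193,104) and (243,117). The punches and loupe haven't moved, and the hand is clear.

```bash
python3 -c "
from station import env
env.sign_off()"
```

```text
the job is handed in; nothing more can be done
```

All three ear cups are lying on the pan floor, and I handed the job in at about 22 s. I pushed each one along the bench into the pan with the two fingertips held 12 mm apart, then moved the hand clear.

**Cup positions:** the last top view puts the cups at about (0.640, 0.039), (0.668, −0.003) and (0.657, −0.052). The pan's open edge is at x ≈ 0.596, so each is at least 30 mm inside it, measured from the cup's near edge.

**Other objects:** both punches and the loupe show no pixel changes from the first picture. I did not run that comparison on the jar or clamp. The clamp looks unmoved in the part visible in the last picture, and the hand never went near either.

**Forces:** the force read at the end of each move stayed under 2 N.

**Checks:** the top and wrist cameras disagreed by up to about 3 mm on the cups' starting positions, which did not affect the pushes. No checks failed.

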